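# Load a well plate under the stage clip

### The arm

A 6-joint arm with a two-finger parallel gripper is mounted at the origin on a cart in front of the work surface, level with it; the furniture and walls round the work are solid. World frame = base frame: x ahead of the robot, y to its left, z up, the work surface at z = 0. Lengths are in m, angles in rad, forces in N, time in s.
With the tool pointing down it reaches from about 0.35 to 0.85 m from the base axis. Payload 8.1 kg.
Tool frame: the origin (TCP) lies at the centre of the arm's flange, where the gripper is bolted on; the fingertips stand 186 mm ahead of it and the grasp point (between the pads) lies 167 mm ahead of it (robot.grasp_offset is the distance from the TCP to the grasp point, in m); z points along the fingers, y is the line along which they close (so a half turn about z gives the same grasp; the last joint's range is limited). The gripper opens to 93 mm and grips with 3 to 60 N. Pads are 15 mm wide; open, the fingers measure 128 mm over their backs; the gripper's body (75 mm by 188 mm) begins 65 mm behind the grasp point.
Start: joints at [1.254, 0.13, 1.488, -0, 1.523, -0.085], TCP at [0.138, 0.584, 0.405] pointing down, gripper open.
Joint ranges: [-2.96, 2.96], [-0.89, 2.26], [0.02, 2.5], [-1.34, 4.48], [0, 2.73], [-2.66, 2.66]. Speed limits (rad/s): [2.39, 2.39, 2.79, 3.14, 3.14, 3.14].

### API

Orientations are given as a rotation vector (axis times angle).
In Python, from plant import robot gives the robot as it stands.
- The arm moves only by the tool drive_tool, never from a script. Its argument "moves" is one flat list of numbers, 7 for each row, row after row: the finger opening in mm, from 0 to 93, then the shift along the tool's x, y, z in mm, then the turn, a rotation vector about the tool's x, y, z in degrees. A call has 1 to 8 rows; each row shifts and turns the commanded pose from where the row before left it, along the tool's axes as they then stand; what a row does not reach is not made up. A row lasts 1/10 s, in which the tool goes at most 50 mm and 8.59 degrees, less where a joint would pass 70% of its speed; a pose out of reach is approached as far as the arm can. A call is refused whole if a number of a shift passes 50 or a number of a turn 8.59, either way. A call with a gripper value outside its range is refused whole. The fingers move at their own pace and stop on an object; "grip_force" is the grip in N (left out, the last holds). Time passes only in rows, so rows that do not move let the fingers close. It gives the time, the measured TCP pose, the force, the opening and the grip force at its end, in the units of the state.
- robot.read_state(): the state, without advancing time (a new reading comes with each control period).
- robot.read_camera(name): name is "side" or "top"; returns a dict with "color" (480x640x3 uint8, red, green, blue), "depth" (480x640 float32, m along the optical axis (not along the pixel's ray), 0 where there is no reading), "mtx" (3x3 intrinsics, pixels), "R" (3x3) and "t" (3): a world point X has camera coordinates R X + t. Camera axes: x right, y down, z forward; pixel columns grow to the right and rows downward; lengths in m; the calibration is good to about 2 mm. A picture is of the moment at which its call begins.
- robot.close_job(): hands the job in; it is judged then, once.
The state is a dict: "t": time; "q": joint angles; "dq": joint speeds; "joint_torque": joint torques, N m; "tool_pos": TCP position; "orientation": TCP orientation; "force": force on the tool from outside, world axes, zero at the start; "wrist_torque": the same for the moment, N m; "opening": finger opening in m; "gripper_force": force on a finger pad.
Only numpy, scipy, OpenCV 4.12 (cv2) and the standard library are available. Lean on these libraries where they do the work, as an engineer would, in place of code of your own. Each camera call takes 0.05 s, during which the arm holds its last target. There are 200 camera calls.

### The job

Load the well plate that lies on the plate stage: press the flap of the spring clip down with one fingertip and, keeping it down, push the plate with the other fingertip under the raised jaw until it is fully home against the stop bar. Then let the flap come up so that the jaw rests on the plate, and take the hand away. Only press and push, never pick the plate up, and leave everything else as it lies.

Things in the scene. Friction and masses are not known exactly. Their poses are not given: they have to be found in the camera images.
- stage: Light grey plate stage fixed to the worktop. Origin on the worktop, z up, x = loading direction, roughly away from the robot. Flat deck top at z = 22 mm, x -156 to +108, y -52 to +60 mm. Side rails 8 mm above the deck, inner faces at y = +/-44.5, from a flared mouth at x = -54; stop bar 10 mm high, near face at x = +95. Spring clip along the right side (-y), hinge along x at y = -58, z = 30.
- home (a point): Fixed point on the deck top, in the stage's axes: where the centre of the plate's underside is when the plate is fully home, touching the stop bar (1.5 mm play to each side). The plate's near edge is then 64 mm nearer along the stage's x. Nothing else stands on the deck before that edge.
- clip (a joint): Steel spring clip, a rocker, in rad: 0 = at rest, jaw down; 0.60 = flap fully down on its bump stops, jaw raised. Above about 0.25 the jaw clears the 12 mm plate; with the flap released and the plate beneath, the jaw rests on the plate's top at about 0.22. The spring needs about 2 N on the flap to start, 6 N to hold it fully down, and shuts the clip when the flap is let go.
- nose (a point): Middle of the underside of the clip's jaw, which is 30 mm long along the stage's x (x = +52 to +82) and reaches 10 mm over the plate's right edge (to y = -32). At rest it is 7 mm above the deck and blocks the plate; with the flap fully down it is about 6 mm clear of the plate's top. Moves with the clip.
- flap_mid (a point): Centre of the upper face of the clip's flap, a smooth steel strip 134 mm long (stage x = -148 to -14) by 34 mm wide. At rest it slopes up away from the plate at 34 degrees; fully pressed it is level, face at stage z = 25 mm (3 mm above the deck, 9 mm below the plate's top), y = -66 to -100. A fingertip can slide along it while holding it down. Moves with the clip.
- work_plate: The well plate to load: clear whitish lidded 96-well plate, a flat box 128 mm long (its own y, along the stage's x), 86 mm wide (its own x), 12 mm thick, about 55 g. Origin at the centre of its underside. It starts flat on the deck with its front between the rails, short of the jaw, 50 to 75 mm before home.
- spare_plate: second well plate, same kind as the first, 128 x 86 x 12 mm, lying on the worktop left of the stage; leave it alone. Origin at the centre of its underside.
- vial_a: amber screw vial, 24 mm across, 54 mm tall, standing right of the stage; leave it alone. Origin at the centre of its underside.
- vial_b: another amber screw vial, 24 x 54 mm, standing right of the stage farther back; leave it alone. Origin at the centre of its underside.
- pen: black marker pen, 138 x 13 mm, lying on the worktop in front of the stage; leave it alone. Origin at the centre of its underside.
- timer_box: bench timer, 66 x 68 x 21 mm, lying left of the stage behind the second plate; leave it alone. Origin at the centre of its underside.
- cutter: hand tube cutter with black and orange grips, 141 x 48 x 19 mm, lying well to the right of the stage; leave it alone. Origin at the centre of its underside.
- bench_bottle: glass reagent bottle with a blue cap, 80 mm across, 141 mm tall, standing well to the right of the stage; leave it alone. Origin at the centre of its underside.

How it is judged:
By the outcome, as a careful person would: the job done as asked, in the order asked, and still so for the second after the job is handed in, with the robot touching nothing.
It also fails if it takes over 42 s, if anything falls off the work surface, if the arm or the gripper's body presses on something with over 40 N, if the wrist force passes 120 N, or if a joint passes its speed limit or range.

## Working session

There is one attempt and no reset: what is moved stays moved. The work goes in short steps, Python scripts to look and compute and a tool call to move; the robot and the scene stay as the last step left them, time stands still between calls to the robot, and variables do not carry over. Pictures are saved under pics/ and viewed, at most 10 in all, crops included, and the job is handed in when it is done.

Besides the shell and the picture viewer there is one more tool, called after "Request:" by a JSON object that holds its "op" and its "data". drive_tool: Moves the arm, as the interface text tells. Its arguments: {"type":"object","properties":{"moves":{"type":"array","items":{"type":"number"}},"grip_force":{"type":"number"}},"required":["moves"]}

```bash
mkdir -p pics; ls; python3 - <<'E'
from plant import robot
import cv2,numpy as np
s=robot.read_state(); print({k:np.round(v,3) for k,v in s.items()})
for n in("top","side"):
    c=robot.read_camera(n); cv2.imwrite(f"pics/{n}0.png",c["color"][:,:,::-1]); np.savez(f"{n}0.npz",**c)
    print(n,c["mtx"].round(1).tolist(),c["R"].round(3).tolist(),c["t"].round(3), (-c["R"].T@c["t"]).round(3))
E
```

```text
pics
{'t': np.float64(0.0), 'q': array([ 1.254,  0.131,  1.489, -0.   ,  1.523, -0.085]), 'dq': array([ 0.   , -0.001,  0.001,  0.   ,  0.   , -0.001]), 'joint_torque': array([ 1.0000e-03, -5.5986e+01, -4.9175e+01,  7.7000e-02,  3.6000e-02,
       -0.0000e+00]), 'tool_pos': array([0.138, 0.584, 0.404]), 'orientation': array([-3.63e-01, -3.12e+00,  3.00e-03]), 'force': array([-0.13 , -0.427,  0.111]), 'wrist_torque': array([ 0.008, -0.024, -0.06 ]), 'gripper_force': np.float64(0.0), 'opening': np.float64(0.093)}
top [[448.9, 0.0, 317.9], [0.0, 448.9, 242.0], [0.0, 0.0, 1.0]] [[0.028, -1.0, 0.003], [-0.977, -0.028, -0.213], [0.213, 0.003, -0.977]] [-0.083  0.565  0.938] [ 0.354 -0.07   1.037]
side [[515.1, 0.0, 315.3], [0.0, 515.1, 239.9], [0.0, 0.0, 1.0]] [[-0.995, -0.092, -0.024], [-0.029, 0.533, -0.845], [0.091, -0.841, -0.534]] [0.566 0.1   1.044] [0.471 0.876 0.655]
```

View pics/top0.png

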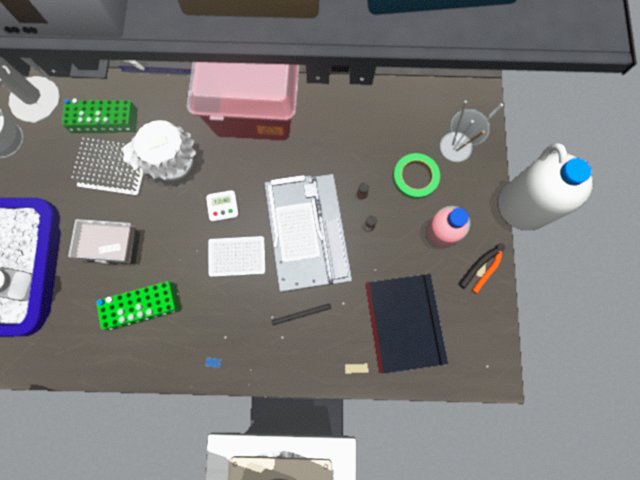

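View pics/side0.png

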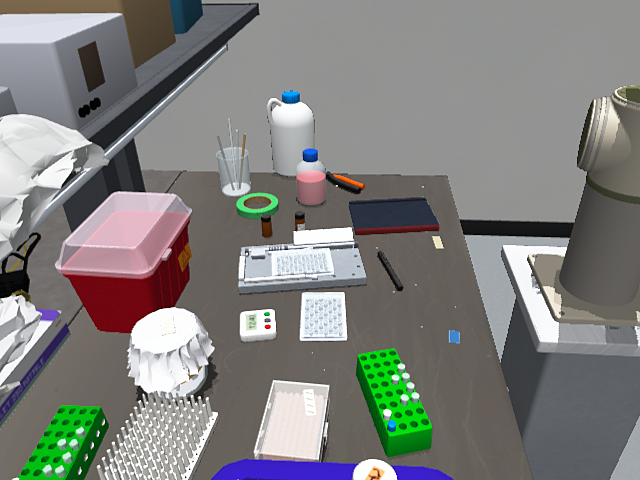

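The top view shows the stage at about cols 265-350, rows 175-290, with the plate at (297,232), the flap strip at (335,245), the vials at (363,190) and (370,223), and the pen at (301,314). In the side view the stage is at about cols 238-367, rows 235-290. I'll zoom in on both.

```bash
python3 - <<'E'
import cv2,numpy as np
a=cv2.imread("pics/top0.png")[165:300,255:385]; b=cv2.imread("pics/side0.png")[210:300,230:375]
a=cv2.resize(a,None,fx=4.4,fy=4.4,interpolation=cv2.INTER_CUBIC);cv2.imwrite("pics/topc.png",a)
b=cv2.resize(b,None,fx=5.5,fy=5.5,interpolation=cv2.INTER_CUBIC);cv2.imwrite("pics/sidec.png",b);print(a.shape,b.shape)
E
```

```text
(594, 572, 3) (495, 798, 3)
```

View pics/topc.png

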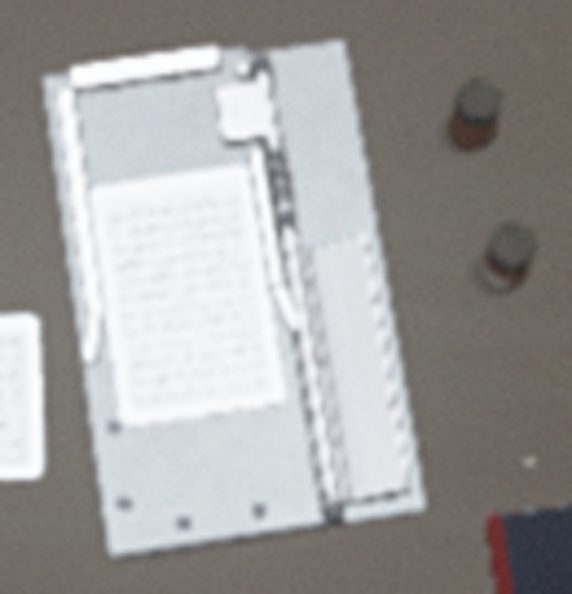

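View pics/sidec.png

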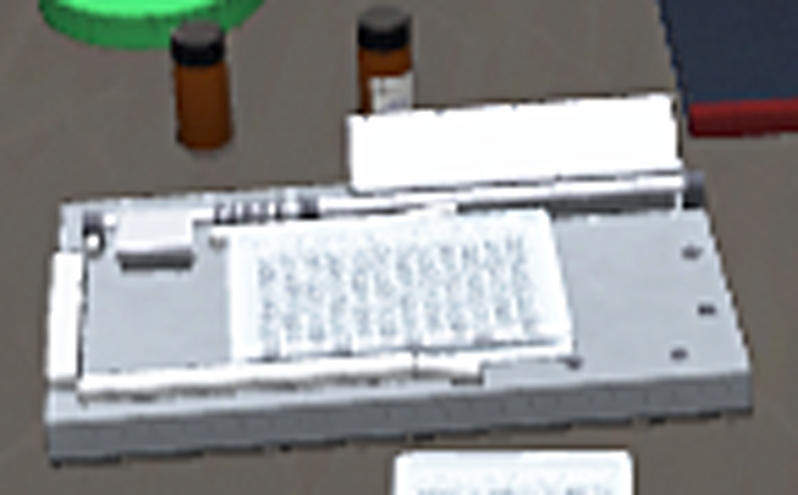

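Top crop: the deck's left corners are at (43,75) and (110,555), the plate's near corners at (122,424) and (284,400), and its far corners at (92,186) and (244,165). The flap spans (318,243) to (410,495), and the jaw is at about (245,112). Side crop: the deck's left corners are at (48,425) and (748,378), and the plate's near-left corner is at (573,350).

```bash
cat >h.py <<'E'
import numpy as np,cv2
C={n:dict(np.load(f"{n}0.npz")) for n in("top","side")}
def px(n,u,v): return (255+u/4.4,165+v/4.4) if n=="top" else (230+u/5.5,210+v/5.5)
def ray(n,p):
    c=C[n]; d=c["R"].T@np.linalg.solve(c["mtx"],[*p,1.]); return -c["R"].T@c["t"],d
def plane(n,u,v,z):
    o,d=ray(n,px(n,u,v)); return o+d*(z-o[2])/d[2]
def tri(a,b):
    o1,d1=ray("top",px("top",*a));o2,d2=ray("side",px("side",*b))
    s=np.linalg.lstsq(np.c_[d1,-d2],o2-o1,rcond=None)[0]; p,q=o1+d1*s[0],o2+d2*s[1]
    return (p+q)/2,np.linalg.norm(p-q)
def dep(n,u,v):
    p=px(n,u,v); c=C[n]; z=c["depth"][int(round(p[1])),int(round(p[0]))]
    return c["R"].T@(z*np.linalg.solve(c["mtx"],[*p,1.])-c["t"])
E
python3 - <<'E'
from h import *
np.set_printoptions(precision=4,suppress=True)
for k,a,b in[("deckFL",(43,75),(48,425)),("deckNL",(110,555),(748,378)),("plNL",(122,424),(573,350)),("plNR",(284,400),(550,212)),("plFL",(92,186),(232,358)),("flapFarTop",(362,238),(348,116)),("flapNearTop",(412,488),(670,97))]:
    print(k,*tri(a,b))
NL,FL=plane("top",110,555,.022),plane("top",43,75,.022); NL2,FL2=plane("side",748,378,.022),plane("side",48,425,.022)
print(NL,FL,NL2,FL2,np.linalg.norm(FL-NL),np.linalg.norm(FL2-NL2))
for N,F in((NL,FL),(NL2,FL2)):
    x=(F-N)[:2];x/=np.linalg.norm(x);y=np.array([-x[1],x[0]])
    o=(N+F)[:2]/2+x*.024-y*.060; print("stage",o,np.degrees(np.arctan2(x[1],x[0])))
    for n,l in(("top",[(122,424),(284,400),(92,186),(244,165)]),("side",[(573,350),(550,212),(232,358)])):
        for p in l:
            d=plane(n,*p,.034)[:2]-o; print(n,"pl",d@x*1e3,d@y*1e3)
print("depth plate",dep("top",190,300),dep("side",400,290),"deck",dep("top",200,470),dep("side",640,300),"flap",[dep("top",*p) for p in((330,300),(350,360),(375,470))])
for m in[(474,95),(511,240)]:print("vial cap",plane("top",*m,.054))
E
```

```text
deckFL [0.7183 0.064  0.0196] 0.0007739303111252264
deckNL [0.4606 0.016  0.0169] 0.0015622184343527966
plNL [0.5272 0.0123 0.0244] 0.0001084113372534213
plNR [ 0.5413 -0.0715  0.0311] 0.0006946580272171067
plFL [0.6536 0.0334 0.0305] 2.1125280566081834e-05
flapFarTop [ 0.6257 -0.1096  0.0499] 0.0036012264873665563
flapNearTop [ 0.4954 -0.1373  0.0469] 0.001301774914954441
[0.4593 0.0156 0.022 ] [0.7179 0.0637 0.022 ] [0.4614 0.0227 0.022 ] [0.717  0.0672 0.022 ] 0.2630134250635009 0.25935250006891486
stage [ 0.6231 -0.0149] 10.536925406648242
top pl -91.10325361426402 43.84095561875403
top pl -91.63074360315217 -40.50278306581312
top pl 37.6613152367412 41.74922062628975
top pl 36.683610691309234 -39.368932731549194
side pl -87.67065498444684 57.374716478983956
side pl -89.95929340953577 -36.50133490455274
side pl 38.58676863743901 46.73504578712038
stage [ 0.6231 -0.01  ] 9.867524033377487
top pl -92.44052022424033 37.966824233829925
top pl -91.98258697228123 -46.377320780010095
top pl 36.33969836396321 37.37958745153591
top pl 36.30976329765337 -43.74445223002728
side pl -89.16627068652173 51.539764458411476
side pl -90.35799974022643 -42.35661817195278
side pl 37.20683924744875 42.37588440222078
depth plate [ 0.5924 -0.021   0.0329] [ 0.5953 -0.0111  0.0329] deck [ 0.5046 -0.029   0.0217] [ 0.5036 -0.0247  0.0225] flap [array([ 0.5936, -0.094 ,  0.0365]), array([ 0.5608, -0.1048,  0.0424]), array([ 0.5045, -0.1188,  0.0393])]
vial cap [ 0.7018 -0.1666  0.054 ]
vial cap [ 0.6238 -0.1861  0.054 ]
```

Request:
{"op": "drive_tool", "data": {"moves": [93,0,0,0,0,0,-7.9,93,0,0,0,0,0,-7.9,93,0,0,0,0,0,-7.9,68,-16,-45,0,0,0,0,68,-16,-45,0,0,0,0,68,-16,-45,0,0,0,0,68,-16,-45,0,0,0,0,68,-16,-45,0,0,0,0]}}

```text
t: 0.9
tool_pos: [0.2576, 0.3754, 0.4043]
orientation: [0.286, -3.128, 0.001]
force: [1.0, -0.4, -0.4]
opening: 0.0682
gripper_force: 0.0
```

Request:
{"op": "drive_tool", "data": {"moves": [68,-16,-45,0,0,0,0,68,-16,-45,0,0,0,0,68,-16,-45,0,0,0,0,68,-16,-45,0,0,0,0,68,-16,-45,0,0,0,0,68,-16,-45,0,0,0,0,68,-16,-45,0,0,0,0,68,0,0,0,0,0,0]}}

```text
t: 1.7
tool_pos: [0.426, 0.083, 0.4044]
orientation: [0.275, -3.129, 0.003]
force: [-0.2, 1.3, -0.3]
opening: 0.0679
gripper_force: 0.0
```

Request:
{"op": "drive_tool", "data": {"moves": [68,-17.5,-42.5,0,0,0,0,68,-17.5,-42.5,0,0,0,0,68,-17.5,-42.5,0,0,0,0,68,-17.5,-42.5,0,0,0,0,68,0,0,45,0,0,0,68,0,0,45,0,0,0,68,0,0,30,0,0,0,68,0,0,0,0,0,-0.4]}}

```text
t: 2.5
tool_pos: [0.5214, -0.0659, 0.279]
orientation: [0.296, -3.118, -0.005]
force: [-0.3, 0.6, -0.7]
opening: 0.0679
gripper_force: 0.0
```

```bash
python3 - <<'E'
from plant import robot
import cv2,numpy as np
s=robot.read_state(); print(s["t"],s["tool_pos"],s["orientation"])
a,b=[robot.read_camera(n)["color"][:,:,::-1] for n in("top","side")]
a=cv2.resize(a[150:320,230:400],(560,560),interpolation=2); b=cv2.resize(b[130:310,220:400],(560,560),interpolation=2)
cv2.imwrite("pics/ap.png",cv2.resize(np.hstack([a,b]),(800,400),interpolation=3))
E
```

```text
2.5 [ 0.52136904 -0.06589562  0.27902105] [ 0.29587384 -3.11775664 -0.00541943]
```

View pics/ap.png

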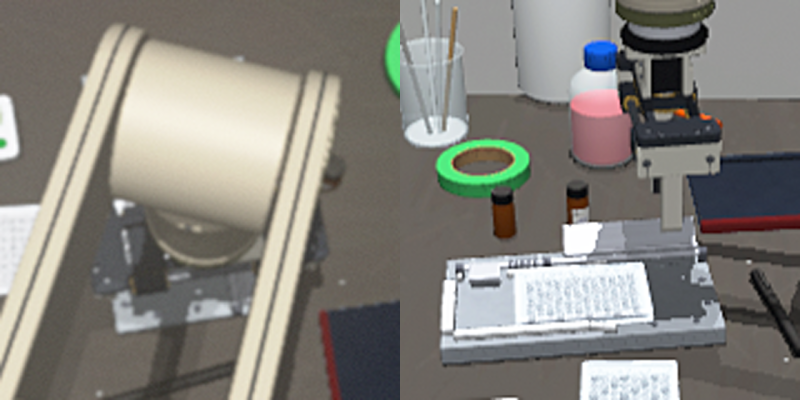

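The arm hides the stage from the top camera. The side view (right panel) shows the near fingertip at (672,228), clear above the stage and before the plate's near edge at (650,300).

Request:
{"op": "drive_tool", "data": {"moves": [68,0,0,20,0,0,0,68,0,0,12,0,0,0,68,0,0,0,0,0,0,68,0,0,0,0,0,0]}}

```text
t: 3.0
tool_pos: [0.5243, -0.0669, 0.2539]
orientation: [-0.296, 3.127, -0.001]
force: [0.5, -0.5, 0.3]
opening: 0.068
gripper_force: 0.0
```

Request:
{"op": "drive_tool", "data": {"moves": [68,0,-5,8,0,0,0,68,0,0,8,0,0,0,68,0,0,0,0,0,0,68,0,0,5,0,0,0,68,0,0,3,0,0,0,68,0,0,0,0,0,0]}}

```text
t: 3.6
tool_pos: [0.5246, -0.0718, 0.2281]
orientation: [0.296, -3.127, -0.0]
force: [0.8, 0.4, -1.4]
opening: 0.068
gripper_force: 0.0
```

Request:
{"op": "drive_tool", "data": {"moves": [68,0,0,4,0,0,0,68,0,0,4,0,0,0,68,0,0,3,0,0,0,68,0,0,0,0,0,0,68,0,0,0,0,0,0]}}

```text
t: 4.1
tool_pos: [0.5252, -0.072, 0.2182]
orientation: [-0.296, 3.127, -0.001]
force: [-0.6, -1.2, 4.9]
opening: 0.068
gripper_force: 2.0
```

Request:
{"op": "drive_tool", "data": {"moves": [68,0,0,3,0,0,0,68,0,0,2,0,0,0,68,0,0,0,0,0,0,68,0,0,0,0,0,0]}}

```text
t: 4.5
tool_pos: [0.5252, -0.072, 0.2134]
orientation: [-0.296, 3.127, -0.001]
force: [-0.7, -1.8, 7.5]
opening: 0.0677
gripper_force: 3.2
```

```bash
python3 - <<'E'
from plant import robot
import cv2,numpy as np
b=robot.read_camera("side")["color"][:,:,::-1]
s=robot.read_state(); print(s["t"],s["tool_pos"],s["force"])
cv2.imwrite("pics/press.png",cv2.resize(b[190:300,230:390],(800,550),interpolation=2))
E
```

```text
4.55 [ 0.52518332 -0.07205873  0.2134649 ] [-0.0347277  -1.98741377  5.64695947]
```

View pics/press.png

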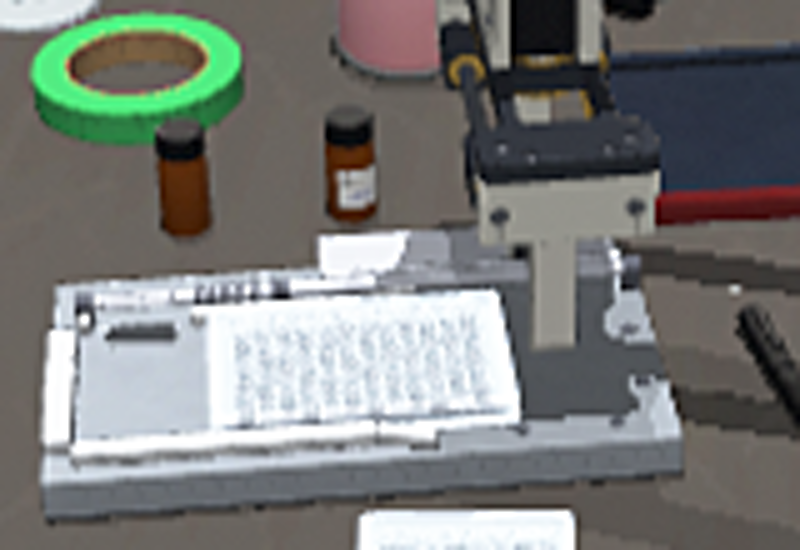

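The side view shows the flap pressed nearly level and the jaw raised at (140,330). The pusher finger is on the deck side at (555,345), about 10 mm short of the plate edge at (515,350).

Request:
{"op": "drive_tool", "data": {"moves": [68,0,0,1.5,0,0,0,68,0,0,0,0,0,0,68,-2,0,0,0,0,0,68,-2,0,0,0,0,0,68,-2,0,0,0,0,0,68,-2,0,0,0,0,0,68,-2,0,0,0,0,0,68,-2,0,0,0,0,0]}}

```text
t: 5.35
tool_pos: [0.5358, -0.0698, 0.2112]
orientation: [0.295, -3.124, -0.0]
force: [-8.1, -1.5, 10.6]
opening: 0.0683
gripper_force: 5.3
```

Request:
{"op": "drive_tool", "data": {"moves": [68,-3,0,0,0,0,0,68,-3,0,0,0,0,0,68,-3,0,0,0,0,0,68,-3,0,0,0,0,0,68,-3,0,0,0,0,0,68,-3,0,0,0,0,0,68,-3,0,0,0,0,0,68,0,0,0,0,0,0]}}

```text
t: 6.15
tool_pos: [0.5567, -0.0659, 0.2113]
orientation: [0.296, -3.125, 0.0]
force: [-5.8, -2.1, 8.3]
opening: 0.0679
gripper_force: 4.4
```

Request:
{"op": "drive_tool", "data": {"moves": [68,-3,0,0,0,0,0,68,-3,0,0,0,0,0,68,-3,0,0,0,0,0,68,-3,0,0,0,0,0,68,-3,0,0,0,0,0,68,-3,0,0,0,0,0,68,-3,0,0,0,0,0,68,-3,0,0,0,0,0]}}

```text
t: 6.95
tool_pos: [0.58, -0.0615, 0.2112]
orientation: [0.295, -3.124, 0.0]
force: [-7.7, -1.8, 10.3]
opening: 0.0681
gripper_force: 5.5
```

Request:
{"op": "drive_tool", "data": {"moves": [68,-1,0,0,0,0,0,68,-1,0,0,0,0,0,68,-1,0,0,0,0,0,68,-1,0,0,0,0,0,68,-1,0,0,0,0,0,68,0,0,0,0,0,0]}}

```text
t: 7.55
tool_pos: [0.5849, -0.0605, 0.2113]
orientation: [0.295, -3.124, 0.0]
force: [-8.0, -2.8, 9.6]
opening: 0.068
gripper_force: 5.0
```

```bash
python3 - <<'E'
from plant import robot
import cv2,numpy as np
b=robot.read_camera("side")["color"][:,:,::-1]
s=robot.read_state(); print(s["t"],s["tool_pos"],s["force"])
cv2.imwrite("pics/push.png",cv2.resize(b[190:300,230:390],(800,550),interpolation=2))
E
```

```text
7.6 [ 0.5848808  -0.06053892  0.21128962] [-6.31372356 -1.6470506   9.28142265]
```

View pics/push.png

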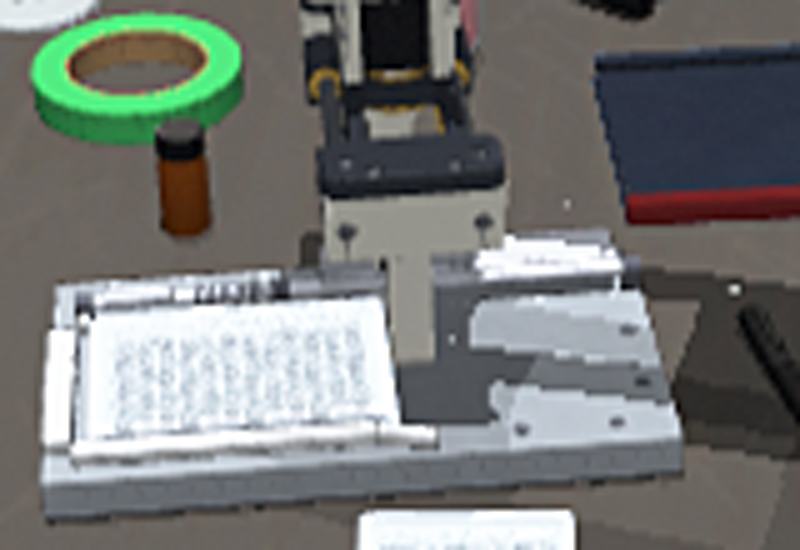

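The plate is under the jaw. A gap of a few mm is left between its front edge (85,380) and the stop bar (70,390). I'll go on slowly and watch the force.

Request:
{"op": "drive_tool", "data": {"moves": [68,-1,0,0,0,0,0,68,-1,0,0,0,0,0,68,-1,0,0,0,0,0,68,0,0,0,0,0,0]}}

```text
t: 8.0
tool_pos: [0.5878, -0.06, 0.2113]
orientation: [0.295, -3.124, 0.0]
force: [-8.7, -1.4, 10.5]
opening: 0.0681
gripper_force: 5.0
```

Request:
{"op": "drive_tool", "data": {"moves": [68,-0.7,0,0,0,0,0,68,-0.7,0,0,0,0,0,68,0,0,0,0,0,0]}}

```text
t: 8.3
tool_pos: [0.5892, -0.0597, 0.2113]
orientation: [0.295, -3.124, 0.0]
force: [-7.9, -2.2, 10.5]
opening: 0.0677
gripper_force: 5.1
```

Request:
{"op": "drive_tool", "data": {"moves": [68,-0.7,0,0,0,0,0,68,0,0,0,0,0,0]}}

```text
t: 8.5
tool_pos: [0.5899, -0.0596, 0.2113]
orientation: [0.295, -3.124, 0.0]
force: [-8.3, -1.9, 10.7]
opening: 0.0681
gripper_force: 5.1
```

Request:
{"op": "drive_tool", "data": {"moves": [68,-0.7,0,0,0,0,0,68,0,0,0,0,0,0]}}

```text
t: 8.7
tool_pos: [0.5905, -0.0595, 0.2113]
orientation: [0.295, -3.124, 0.0]
force: [-7.5, -2.9, 9.5]
opening: 0.0679
gripper_force: 5.1
```

Request:
{"op": "drive_tool", "data": {"moves": [68,-0.7,0,0,0,0,0,68,0,0,0,0,0,0]}}

```text
t: 8.9
tool_pos: [0.5911, -0.0593, 0.2113]
orientation: [0.295, -3.124, 0.0]
force: [-9.7, -2.4, 11.4]
opening: 0.0679
gripper_force: 6.4
```

Request:
{"op": "drive_tool", "data": {"moves": [68,-0.5,0,0,0,0,0,68,0,0,0,0,0,0]}}

```text
t: 9.1
tool_pos: [0.5913, -0.0593, 0.2112]
orientation: [0.295, -3.123, 0.0]
force: [-11.3, -2.4, 12.8]
opening: 0.0681
gripper_force: 7.5
```

Force is rising and the advance is stalling, so the plate has reached the stop. One more small nudge to confirm.

Request:
{"op": "drive_tool", "data": {"moves": [68,-0.7,0,0,0,0,0,68,0,0,0,0,0,0]}}

```text
t: 9.3
tool_pos: [0.5916, -0.0593, 0.2112]
orientation: [0.295, -3.121, 0.0]
force: [-14.4, -2.7, 16.6]
opening: 0.068
gripper_force: 9.0
```

Request:
{"op": "drive_tool", "data": {"moves": [68,-0.7,0,0,0,0,0,68,0,0,0,0,0,0,68,0,0,0,0,0,0]}}

```text
t: 9.6
tool_pos: [0.5919, -0.0592, 0.2112]
orientation: [0.295, -3.12, 0.0]
force: [-17.4, -3.8, 18.1]
opening: 0.0679
gripper_force: 10.5
```

```bash
python3 - <<'E'
from plant import robot
import cv2,numpy as np
b=robot.read_camera("side")["color"][:,:,::-1]
s=robot.read_state(); print(s["t"],s["tool_pos"],s["force"])
cv2.imwrite("pics/home.png",cv2.resize(b[240:300,232:320],(800,545),interpolation=2))
E
```

```text
9.65 [ 0.59188658 -0.05925632  0.21121993] [-16.62938745  -3.40878139  18.78431314]
```

View pics/home.png

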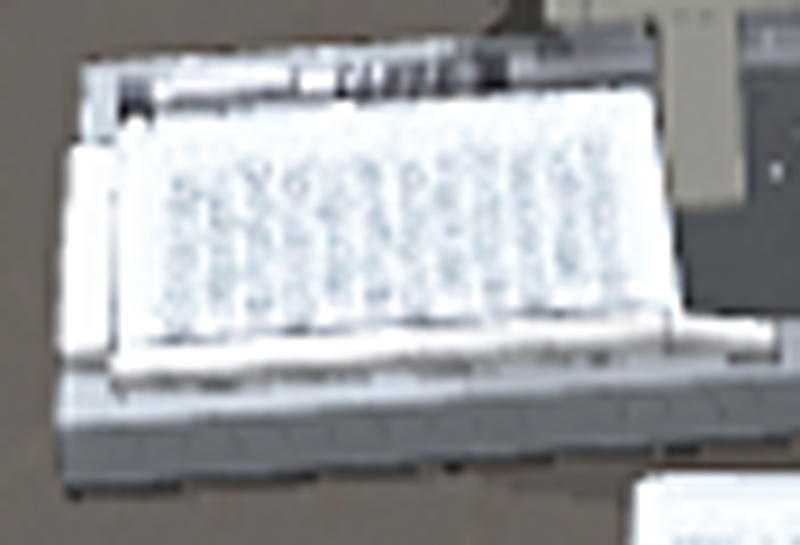

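The plate's front edge (120,240) now meets the stop bar (105,250), and the force rises stiffly. I'll back off with the flap still held down, then let it up gently.

Request:
{"op": "drive_tool", "data": {"moves": [68,1.5,0,0,0,0,0,68,1.5,0,0,0,0,0,68,2,0,0,0,0,0,68,2,0,0,0,0,0,68,1,0,0,0,0,0,68,0,0,0,0,0,0]}}

```text
t: 10.25
tool_pos: [0.5876, -0.06, 0.2132]
orientation: [-0.296, 3.122, -0.001]
force: [4.0, 0.8, 6.9]
opening: 0.0681
gripper_force: 3.6
```

Request:
{"op": "drive_tool", "data": {"moves": [68,0,0,-2,0,0,0,68,0,0,-2,0,0,0,68,0,0,-2,0,0,0,68,0,0,-2,0,0,0,68,0,0,-2,0,0,0,68,0,0,-2,0,0,0,68,0,0,-2,0,0,0,68,0,0,-2,0,0,0]}}

```text
t: 11.05
tool_pos: [0.5859, -0.0601, 0.227]
orientation: [0.296, -3.127, -0.0]
force: [0.3, 0.4, -0.3]
opening: 0.0681
gripper_force: 0.0
```

Request:
{"op": "drive_tool", "data": {"moves": [68,0,0,-3,0,0,0,68,0,0,-3,0,0,0,68,0,0,-5,0,0,0,68,0,0,-10,0,0,0,68,0,0,-20,0,0,0,68,0,0,-30,0,0,0,68,0,0,-40,0,0,0,68,0,0,-40,0,0,0]}}

```text
t: 11.85
tool_pos: [0.5858, -0.0601, 0.3801]
orientation: [0.296, -3.127, -0.0]
force: [-0.2, 0.2, -0.1]
opening: 0.0677
gripper_force: 0.0
```

Request:
{"op": "drive_tool", "data": {"moves": [68,30,35,-10,0,0,0,68,30,35,0,0,0,0,68,30,35,0,0,0,0,68,20,45,0,0,0,0,68,20,45,0,0,0,0,68,20,45,0,0,0,0,68,10,45,0,0,0,0,68,0,0,0,0,0,0]}}

```text
t: 12.65
tool_pos: [0.373, 0.1937, 0.3894]
orientation: [-0.306, 3.125, 0.004]
force: [1.0, -0.2, 0.0]
opening: 0.0682
gripper_force: 0.0
```

```bash
python3 - <<'E'
from plant import robot
import cv2,numpy as np
a,b=[robot.read_camera(n)["color"][:,:,::-1] for n in("top","side")]
s=robot.read_state(); print(s["t"],s["tool_pos"],s["force"])
a=cv2.resize(a[160:300,245:385],(400,400),interpolation=2); b=cv2.resize(b[205:305,230:370],(560,400),interpolation=2)
cv2.imwrite("pics/end.png",cv2.resize(np.hstack([a,b]),(800,333),interpolation=3))
E
```

```text
12.75 [0.37499188 0.19055074 0.38911115] [-0.09793153 -0.36393887  0.96300201]
```

View pics/end.png

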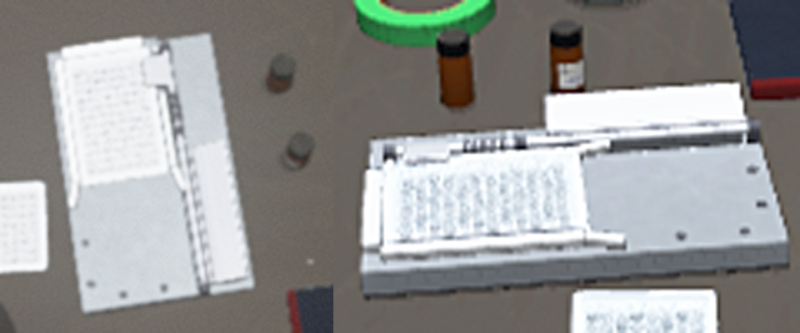

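The plate sits against the stop bar with the jaw resting on its right edge (top panel, (157,70)). The flap is up again, and the vials and other things are where they were. Handing in.

```bash
python3 -c "
from plant import robot
print(robot.close_job())"
```

```text
the job is handed in; nothing more can be done
None
```

The job is handed in: the plate is home against the stop bar with the jaw resting on it, the hand is well clear, and the last pictures show nothing else near the stage moved.

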